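# Pack the specimen tin and drop the latch

### The arm

A 6-joint arm with a two-finger parallel gripper is mounted at the origin on the work surface. World frame = base frame: x ahead of the robot, y to its left, z up, the work surface at z = 0. Lengths are in mm, angles in rad, forces in N, time in s.
With the tool pointing down it reaches from about 400 to 925 mm from the base axis. Payload 12.5 kg.
Tool frame: the origin (TCP) lies on the mounting face of the last link; the fingertips stand 190 mm ahead of it and the grasp point (between the pads) lies 171 mm ahead of it (env.tcp_to_tips is the distance from the TCP to the fingertips, in mm); x points along the fingers, y is the direction in which the jaws open and shut, and the axes are right-handed (so a half turn about x gives the same grasp; the last joint's range is limited). The gripper opens to 95 mm and grips with 3 to 60 N. Pads are 20 mm wide; open, the fingers measure 119 mm over their backs; the gripper's body (75 mm by 180 mm) begins 59 mm behind the grasp point.
Start: joints at [1.188, 0.491, 1.559, -0, 1.092, -0.106], TCP at [170.775, 601.216, 404.761] pointing down, gripper open.
Joint ranges: [-3.1, 3.1], [-0.84, 2.19], [0.05, 2.79], [-1.13, 4.28], [0.06, 2.93], [-2.69, 2.69]. Speed limits (rad/s): [2.22, 2.22, 2.79, 3.14, 3.14, 3.14].

### API

Orientations are given as [roll, pitch, yaw] about the fixed x, y, z axes, in that order (R = Rz(yaw) Ry(pitch) Rx(roll)).
In Python, from cell import monitor, cams, job, env gives the robot as it stands. The module is installed in compiled form; this text tells all that it offers.
- The arm moves only by the tool apply_moves, never from a script. Its argument "series" is a list of rows, each a list of 3 entries, a list of its own where there are three numbers: the closure, from -1 (fully open) to 1 (shut), so that 0 is half open, then the shift along the tool's x, y, z in cm, then the turn about the tool's x in rad. A call has 1 to 20 rows; each row is the pose to reach, as a shift and turn from the pose commanded when the call began, along the tool's axes at that moment; what a row does not reach only later rows make up. A row lasts 1/8 s, in which the tool goes at most 62.5 mm and 10.7 degrees, less where a joint would pass 70% of its speed; a pose out of reach is approached as far as the arm can. A call with a gripper value outside its range is refused whole. The fingers move at their own pace and stop on an object; the grip force is fixed at half the most. Time passes only in rows, so rows that repeat a pose let the fingers close. It gives the time, the measured TCP pose, the force and the opening at its end, in the units of the state.
- monitor.state(): the state, without advancing time (a new reading comes with each control period).
- cams.read_camera(name): name is "side" or "top" or "wrist"; returns a dict with "image" (400x640x3 uint8, red, green, blue), "fx", "fy", "cx", "cy" (pixels), "position" and "orientation" of the camera in the world. Camera axes: x right, y down, z forward; pixel columns grow to the right and rows downward; lengths in mm; the calibration is good to about 2 mm. A picture is of the moment at which its call begins. There is no depth.
- job.job_done(): hands the job in, once; it reports no verdict.
The state is a dict: "t": time; "joints": joint angles; "qvel": joint speeds; "tau": joint torques, N m; "eef_pos": TCP position; "tcp_rot": TCP orientation; "ft_force": force on the tool from outside, world axes, zero at the start; "moment": the same for the moment, N m; "opening": opening from 0.0 (shut) to 1.0 (fully open).
Only numpy, scipy, OpenCV 4.12 (cv2) and the standard library are available. Lean on these libraries where they do the work, as an engineer would, in place of code of your own. Each camera call takes 0.05 s, during which the arm holds its last target. There are 200 camera calls.

### The job

Stand every specimen jar from the cork mat upright in the tin, one to a pocket and right down on the floor of its pocket, and only then shut the lid fully. With the lid shut, lift the latch bar over the outer cheek of its keeper and let it drop home into the notch, so that it lies level across the lid. Leave the spot plate and the brass lamp cap where they are.

Things in the scene. Friction and masses are not known exactly. Their poses are not given: they have to be found in the camera images.
- tin: green specimen tin fixed to the bench, 242 (x) by 124 (y) by 58 mm tall, walls and floor 4 mm; origin: centre of its underside. Lid hinged on the +y long side, latch along the -y edge. Five pockets 42 mm square, 46 mm apart, run along x mid-floor between ribs whose tops are 18 mm above the underside; 31 mm of free floor on either side. A seated jar's centre is 24 mm above the underside.
- pocket0 (a point): centre of the floor of pocket 0, at tin x = 92 mm, y = 0, 4 mm above the tin's underside
- pocket1 (a point): centre of the floor of pocket 1, at tin x = 46 mm, y = 0, 4 mm above the tin's underside
- pocket2 (a point): centre of the floor of pocket 2, at tin x = 0 mm, y = 0, 4 mm above the tin's underside
- pocket3 (a point): centre of the floor of pocket 3, at tin x = -46 mm, y = 0, 4 mm above the tin's underside
- pocket4 (a point): centre of the floor of pocket 4, at tin x = -92 mm, y = 0, 4 mm above the tin's underside
- lid (a joint): lid of the tin, 232 x 124 x 6 mm, 200 g; 0 = shut flat on the rim, grows as it opens, 1.9 at most. A stiff hinge keeps it wherever it is left (about 2 to 3 N at the free edge moves it). It starts open, upright or leaning slightly back, and can be pushed shut from behind and pressed down.
- lid_hinge (a point): middle of the lid's hinge line (underside of the lid), at tin (0, 62, 58) mm; the hinge line runs along the tin's x
- lid_edge (a point): middle of the lid's free edge, half-way through its thickness, 124 mm from the hinge line; a small brass thumb tab sticks out 12 mm further
- latch_swing (a joint): swing of the latch bar about the vertical axis of its pivot; 0 = in line with the notch, across the lid near its free edge; grows anticlockwise seen from above as the bar is swung out to the tin's -y side; limits -0.025 and 1.35. It stays where it is left.
- latch_lift (a joint): lift of the latch bar about the horizontal axis through its pivot; 0 = level (its lowest, held by a stop), grows as its free end is raised, 0.8 at most; the bar falls back to level by its own weight (140 g) if nothing holds it up
- latch_pivot (a point): crossing of the latch bar's two axes, on a brass post at the far end of the tin, at tin (136, -52, 72) mm
- latch_knob (a point): centre of the black ball knob on the latch bar, 26 mm in diameter, on a 12 mm stem: 190 mm along the bar from the pivot, 36 mm above the bar's centre line. The bar is steel, 279 mm long from the pivot, 10 mm wide, 12 mm tall; at swing 0 it points from the pivot to the tin's -x, its underside 2 mm above the shut lid
- notch (a point): middle of the bottom of the keeper's notch, at tin (-130, -52, 64) mm, 266 mm from the pivot. The notch is 22 mm wide between two brass cheeks: the outer one (-y side), which the bar must be lifted over, rises 18 mm above the notch's bottom (16 mm above the level bar's underside), the inner one 36 mm. The cheeks stop a bar that is not lifted.
- jarA_center (a point): centre (half-way up) of a stoppered amber glass specimen jar with a white cap and paper band: a plain cylinder 34 mm in diameter, 40 mm tall, 50 to 100 g, heavy at the bottom, z along its axis. The jars are alike; three to five of the five are present, standing on the cork mat (2 mm thick, on the bench at z = 0) at the start.
- jarB_center (a point): centre (half-way up) of a stoppered amber glass specimen jar with a white cap and paper band: a plain cylinder 34 mm in diameter, 40 mm tall, 50 to 100 g, heavy at the bottom, z along its axis. The jars are alike; three to five of the five are present, standing on the cork mat (2 mm thick, on the bench at z = 0) at the start.
- jarC_center (a point): centre (half-way up) of a stoppered amber glass specimen jar with a white cap and paper band: a plain cylinder 34 mm in diameter, 40 mm tall, 50 to 100 g, heavy at the bottom, z along its axis. The jars are alike; three to five of the five are present, standing on the cork mat (2 mm thick, on the bench at z = 0) at the start.
- jarD_center (a point): centre (half-way up) of a stoppered amber glass specimen jar with a white cap and paper band: a plain cylinder 34 mm in diameter, 40 mm tall, 50 to 100 g, heavy at the bottom, z along its axis. The jars are alike; three to five of the five are present, standing on the cork mat (2 mm thick, on the bench at z = 0) at the start.
- jarE_center (a point): centre (half-way up) of a stoppered amber glass specimen jar with a white cap and paper band: a plain cylinder 34 mm in diameter, 40 mm tall, 50 to 100 g, heavy at the bottom, z along its axis. The jars are alike; three to five of the five are present, standing on the cork mat (2 mm thick, on the bench at z = 0) at the start.
- spot_plate: bystander: loose cracked white porcelain spot plate, 100 x 75 x 10 mm, origin centre of its underside
- lamp_cap: bystander: loose brass spirit-lamp cap, 32 mm in diameter, 38 mm tall, origin centre of its underside
Things that resemble listed ones, but are neither listed nor needed, are in the scene too. Leave any black, blue or red look-alike of the part that bears jarE_center alone.

How it is judged:
By the outcome, as a careful person would: the job done as asked, in the order asked, and still so for the second after the job is handed in, with the robot touching nothing.
Of jarA, jarB, jarC, jarD, jarE only 3 to 5 are there at a start; the rules pass over those that are not, and their reading is None.
At some moment in a run one of jarA, jarB, jarC, jarD, jarE may be knocked a few centimetres aside while the robot is not near it.
It also fails if it takes over 210 s, if anything falls off the work surface, if the arm or the gripper's body presses on something with over 40 N, if the wrist force passes 120 N, or if a joint passes its speed limit or range.

## Working session

There is one attempt and no reset: what is moved stays moved. The work goes in short steps, Python scripts to look and compute and a tool call to move; the robot and the scene stay as the last step left them, time stands still between calls to the robot, and variables do not carry over. Pictures are saved under pics/ and viewed, about 12 in all and at most 16, crops included, and the job is handed in when it is done.

Besides the shell and the picture viewer there is one more tool, called after ">>>" as name(argument=value, ...) on one line, values as JSON. apply_moves: Moves the arm, as the interface text tells. Its arguments: {"type":"object","properties":{"series":{"type":"array"}},"required":["series"]}

```bash
mkdir -p pics; cat > h.py <<'E'
import numpy as np, cv2
from scipy.spatial.transform import Rotation as R
from cell import monitor, cams, job, env
def cam(n):
    c=cams.read_camera(n); return c
def rot(o):
    o=np.array(o,float)
    if o.shape==(3,3): return o
    return R.from_euler('xyz',o).as_matrix() if o.size==3 else R.from_quat(o).as_matrix()
def ray(c,u,v):
    d=rot(c['orientation'])@np.array([(u-c['cx'])/c['fx'],(v-c['cy'])/c['fy'],1]); return np.array(c['position'],float),d
def onz(c,u,v,z):
    p,d=ray(c,u,v); return p+d*(z-p[2])/d[2]
def proj(c,P):
    q=rot(c['orientation']).T@(np.array(P,float)-np.array(c['position'],float)); return c['fx']*q[0]/q[2]+c['cx'],c['fy']*q[1]/q[2]+c['cy']
def save(c,name,box=None,s=1):
    im=c['image'][...,::-1]
    if box: im=im[box[1]:box[3],box[0]:box[2]]
    cv2.imwrite('pics/'+name+'.png',cv2.resize(im,None,fx=s,fy=s,interpolation=cv2.INTER_CUBIC))
E
python3 - <<'E'
from h import *
print(monitor.state())
for n in ['side','top','wrist']:
    c=cam(n); print(n,c['position'],c['orientation'],c['fx'],c['fy'],c['cx'],c['cy']); save(c,n+'0')
E
```

```text
{'t': 0.0, 'joints': array([ 1.18840935e+00,  4.91556027e-01,  1.55944121e+00, -4.10558481e-07,
        1.09169182e+00, -1.05599842e-01]), 'qvel': array([ 2.02172560e-03, -2.44607255e-04, -1.66171639e-03, -8.51011596e-05,
       -1.98850946e-03,  1.13649329e-04]), 'tau': array([-2.16543827e-03, -6.12627983e+01, -2.58175278e+01,  6.91377791e-02,
        4.83179174e-02, -1.04525491e-04]), 'eef_pos': array([170.75817061, 601.18922128, 404.16666567]), 'tcp_rot': array([-1.67606406,  1.56969993, -1.952851  ]), 'ft_force': array([-0.74751608,  0.57948394,  1.32850445]), 'moment': array([ 0.0381155 , -0.02525103, -0.08507812]), 'opening': 0.9997016205784119}
side [-362.57084821 -143.96570061  983.0972211 ] [-2.30840478 -0.01943289 -1.30517282] 503.1713704228552 503.1713704228552 320.5610050191108 205.45334307417605
top [ 315.36608504   75.44919307 1652.00605945] [-2.9665435  -0.00485413 -1.58351906] 490.2617464967411 490.2617464967411 313.29431229364945 201.1787080625605
wrist [ 90.60597336 623.03895258 383.90843955] [ 2.84650755e+00 -6.46142672e-04  1.29314696e+00] 311.3540355818699 311.3540355818699 315.64612604965896 197.91270184963776
```

View pics/top0.png

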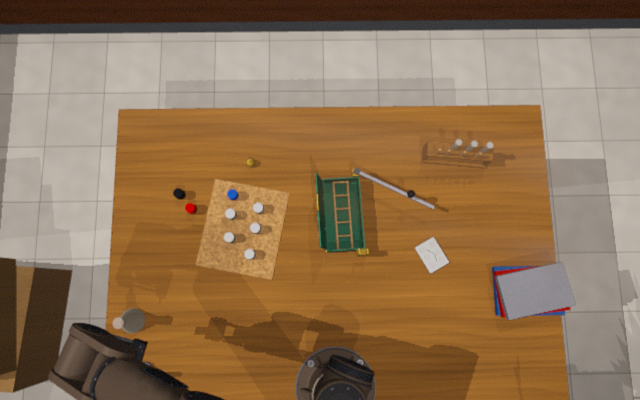

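View pics/side0.png

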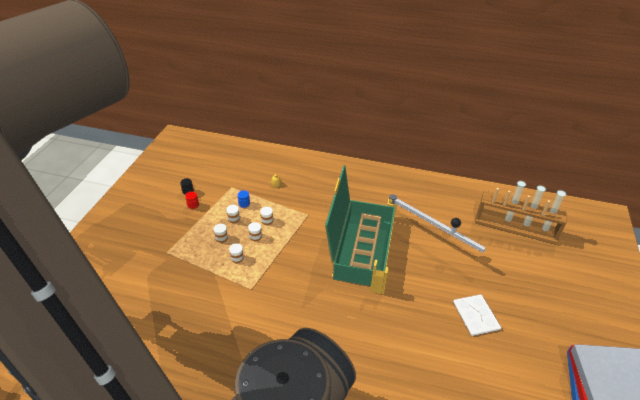

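View pics/wrist0.png

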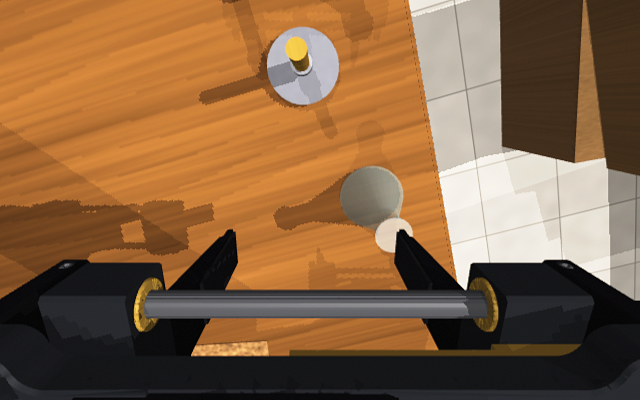

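```bash
python3 - <<'E'
from h import *
c=cam('top'); s=cam('side')
M=R.from_euler('xyz',monitor.state()['tcp_rot']).as_matrix(); print(M.round(3))
for p in [(258,208),(230,214),(255,228),(229,238),(250,254),(233,195)]: print('jar',p,onz(c,*p,42).round(0))
print('plate',onz(c,432,255,10).round(0),'cap',onz(c,250,162,38).round(0))
im=c['image']; hsv=cv2.cvtColor(im,cv2.COLOR_RGB2HSV)
m=((hsv[...,0]>60)&(hsv[...,0]<90)&(hsv[...,1]>100)).astype(np.uint8)
n,l,st,ce=cv2.connectedComponentsWithStats(m); print(st[st[:,4]>100],)
save(c,'tin',(300,150,460,270),5)
E
```

```text
[[-0.     0.273  0.962]
 [-0.     0.962 -0.273]
 [-1.    -0.    -0.   ]]
jar (258, 208) [579. 248.  42.]
jar (230, 214) [560. 341.  42.]
jar (255, 228) [512. 258.  42.]
jar (229, 238) [480. 343.  42.]
jar (250, 254) [427. 273.  42.]
jar (233, 195) [624. 332.  42.]
plate [ 418. -330.   10.] cap [738. 277.  38.]
[[     0      0    640    400 255029]
 [   318    212     28     40    497]
 [   350    221     14     29    228]
 [   339    237     11     11    103]]
```

View pics/tin.png

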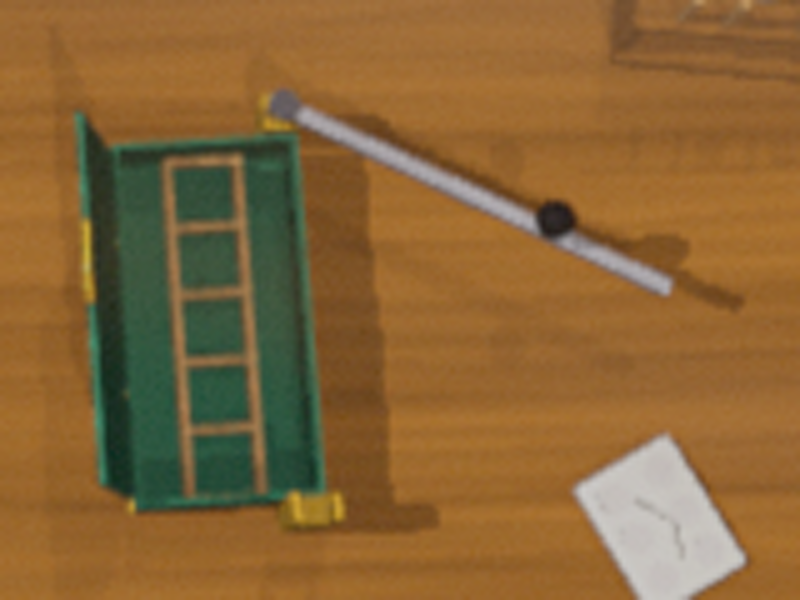

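```bash
python3 - <<'E'
from h import *
c=cam('top')
P=lambda a,z:onz(c,300+a[0]/5,150+a[1]/5,z)
a=[P(p,18) for p in [(168,160),(240,157),(262,490),(190,495)]]
for x in a: print(x.round(1))
m=sum(a)/4; d=(a[0]+a[1]-a[2]-a[3])/2; print('ctr',m.round(1),'len',np.linalg.norm(d),'yaw',np.arctan2(d[1],d[0]), 'w',np.linalg.norm((a[0]-a[1]+a[3]-a[2])/2))
for p in [(113,148),(297,137),(322,488),(137,508)]: print('rim',P(p,58).round(1))
print('pivot',P((284,103),84).round(0),'end',P((668,288),72).round(0),'knob',P((555,219),108).round(0))
w=cv2.imread('pics/wrist0.png'); cv2.imwrite('pics/fing.png',cv2.resize(w[200:380,140:300],None,fx=3,fy=3))
E
```

```text
[669.8  -6.2  18. ]
[671.3 -55.4  18. ]
[444.4 -64.3  18. ]
[441.6 -16.3  18. ]
ctr [556.8 -35.6  18. ] len 227.7477195685941 yaw 0.04188358435571739 w 48.63882083741227
rim [669.7  32.2  58. ]
rim [675.8 -90.5  58. ]
rim [ 442. -100.   58.]
rim [430.6  20.5  58. ]
pivot [693. -80.  84.] end [ 569. -329.   72.] knob [ 609. -249.  108.]
```

View pics/fing.png

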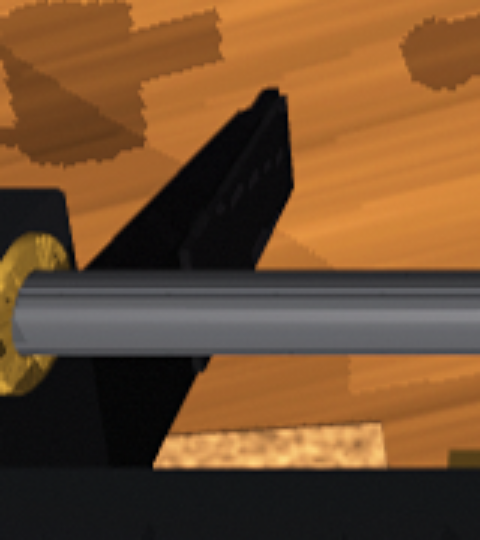

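>>> apply_moves(series=[[-0.26,[0,-22.3,42.6],1.252],[-0.26,[0,-22.3,42.6],1.252],[-0.26,[0,-22.3,42.6],1.252],[-0.26,[0,-22.3,42.6],1.252],[-0.26,[0,-22.3,42.6],1.252],[-0.26,[0,-22.3,42.6],1.252],[-0.26,[0,-22.3,42.6],1.252],[-0.26,[0,-22.3,42.6],1.252],[-0.26,[0,-22.3,42.6],1.252],[-0.26,[0,-22.3,42.6],1.252],[-0.26,[0,-22.3,42.6],1.252],[-0.26,[0,-22.3,42.6],1.252],[-0.26,[0,-22.3,42.6],1.252],[-0.26,[0,-22.3,42.6],1.252]])

```text
t: 2.05
eef_pos: [519.5, 270.5, 404.8]
tcp_rot: [2.416, 1.571, 0.887]
ft_force: [-0.8, 0.1, -0.4]
opening: 0.631
```

```bash
python3 - <<'E'
from h import *
s=monitor.state(); print(s['t'],s['eef_pos'],R.from_euler('xyz',s['tcp_rot']).as_matrix().round(3),s['opening'],s['joints'].round(2))
c=cam('wrist'); print(c['position'],c['orientation']); save(c,'w1')
for p in [(579,248,42),(560,341,42),(512,258,42),(480,343,42),(427,273,42),(624,332,42)]: print(np.round(proj(c,p)))
E
```

```text
2.05 [519.45511108 270.48928261 404.80068744] [[ 0.     0.999  0.042]
 [ 0.     0.042 -0.999]
 [-1.     0.    -0.   ]] 0.6312054267291889 [0.37 0.43 1.66 0.   1.05 0.32]
[515.21631049 352.30146505 384.47324019] [ 2.84788887e+00 -3.80158712e-04  4.15559339e-02]
[367. 201.]
[357. 117.]
[309. 190.]
[282. 111.]
[234. 174.]
[416. 128.]
```

View pics/w1.png

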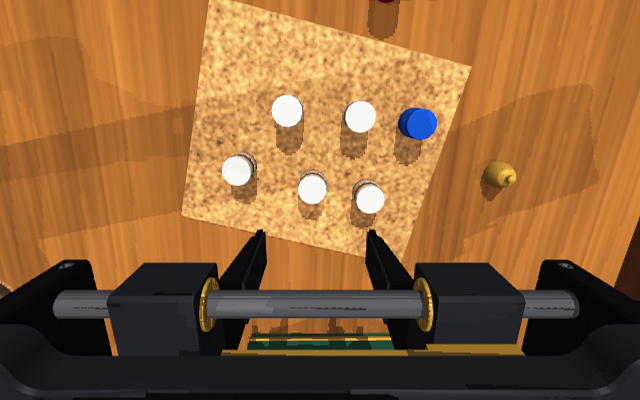

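```bash
cat >> h.py <<'E'
def caps(c,z=42,lo=80,hi=3000):
    hsv=cv2.cvtColor(c['image'],cv2.COLOR_RGB2HSV)
    m=((hsv[...,1]<40)&(hsv[...,2]>200)).astype(np.uint8)
    n,l,st,ce=cv2.connectedComponentsWithStats(m)
    return [(st[i].tolist(),onz(c,*ce[i],z).round(1).tolist()) for i in range(1,n) if lo<st[i,4]<hi]
def delta(x,y,z=None):
    s=monitor.state(); M=R.from_euler('xyz',s['tcp_rot']).as_matrix(); p=s['eef_pos']
    d=np.array([x,y,p[2] if z is None else z])-p; return (M.T@d/10).round(2)
E
python3 - <<'E'
from h import *
for x in caps(cam('wrist')): print(x)
E
```

```text
([272, 95, 30, 32, 762], [484.7, 344.2, 42.0])
([345, 101, 31, 32, 754], [563.3, 341.5, 42.0])
([222, 156, 29, 30, 653], [429.1, 277.1, 42.0])
([298, 175, 28, 29, 631], [514.8, 259.0, 42.0])
([356, 185, 29, 28, 608], [582.1, 250.1, 42.0])
```

>>> apply_moves(series=[[-0.26,[0,2.4,33.2],0],[-0.26,[0,2.4,33.2],0],[-0.26,[0,2.4,33.2],0],[-0.26,[0,2.4,33.2],0],[-0.26,[0,2.4,33.2],0],[-0.26,[0,2.4,33.2],0],[-0.26,[0,2.4,33.2],0],[-0.26,[0,2.4,33.2],0],[-0.26,[0,2.4,33.2],0],[-0.26,[0,2.4,33.2],0]])

```text
t: 3.4
eef_pos: [557.5, -59.4, 404.8]
tcp_rot: [2.505, 1.571, 0.977]
ft_force: [-0.3, 0.1, 0.1]
opening: 0.631
```

```bash
python3 - <<'E'
from h import *
s=monitor.state(); print(s['t'],s['eef_pos'])
c=cam('wrist'); np.save('tinim',c['image']); save(c,'w2',(110,20,530,320),1.9)
E
```

```text
3.4 [557.5229172  -59.43748553 404.80033596]
```

View pics/w2.png

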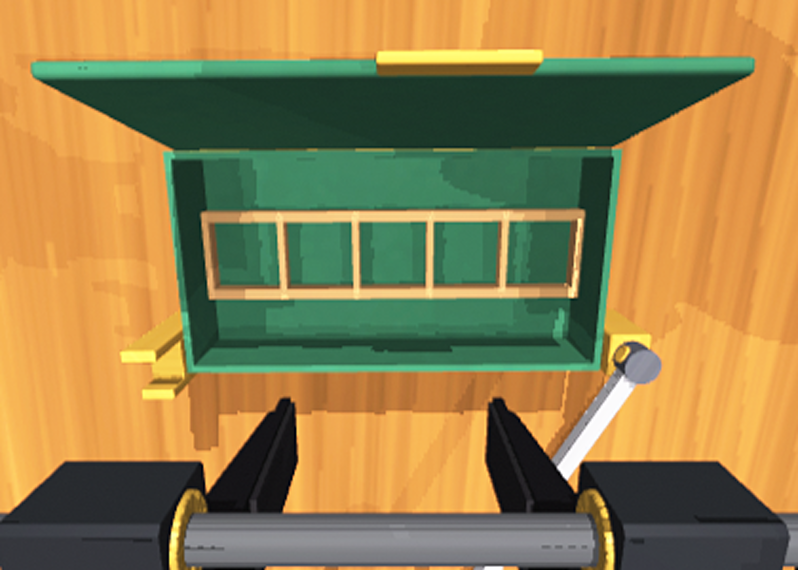

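```bash
cat >> h.py <<'E'
def tinpts(c,T=None):
    P=lambda a,z:onz(c,110+a[0]/1.9,20+a[1]/1.9,z)
    return P
E
python3 - <<'E'
from h import *
c=cam('wrist'); P=tinpts(c)
a=[P(p,18) for p in [(585,209),(201,211),(207,299),(579,299)]]
for x in a: print(x.round(1))
d=(a[0]+a[3]-a[1]-a[2])/2; m=sum(a)/4
print('ctr',m.round(1),np.linalg.norm(d),'yaw',np.arctan2(d[1],d[0]),'w',np.linalg.norm((a[0]+a[1]-a[2]-a[3])/2))
for u,v in [(281,283),(355,356),(430,430),(504,501)]: print('rung',((P((u,215),18)+P((v,293),18))/2).round(1))
r=[P(p,58) for p in [(619,152),(167,152),(190,371),(602,370)]]
for x in r: print('rim',x.round(1))
print('rimctr',(sum(r)/4).round(1))
# lid: edge corners at length 124 from hinge
print('edgepx rays z=180:',P((32,68),180).round(1),P((754,62),180).round(1))
print('pivot',P((638,362),84).round(1))
E
```

```text
[672.5  -1.8  18. ]
[439.5 -12.9  18. ]
[440.5 -67.7  18. ]
[676.3 -57.7  18. ]
ctr [557.2 -35.   18. ] 234.65282573019672 yaw 0.04475669597454673 w 55.375605582496796
rung [488.4 -37.5  18. ]
rung [533.9 -35.5  18. ]
rung [580.1 -33.6  18. ]
rung [625.1 -31.7  18. ]
rim [673.3  30.8  58. ]
rim [435.5  20.8  58. ]
rim [ 440.8 -101.6   58. ]
rim [682.1 -90.8  58. ]
rimctr [557.9 -35.2  58. ]
edgepx rays z=180: [438.5  45.  180. ] [667.   56.4 180. ]
pivot [690.5 -76.5  84. ]
```

```bash
python3 - <<'E'
from h import *
print(delta(582.1,250.1,330))
E
```

```text
[  7.48   3.78 -30.86]
```

>>> apply_moves(series=[[-0.2,[0,3.8,-30.9],0],[-0.2,[0,3.8,-30.9],0],[-0.2,[0,3.8,-30.9],0],[-0.2,[0,3.8,-30.9],0],[-0.2,[7.5,3.8,-30.9],0],[-0.2,[7.5,3.8,-30.9],0],[-0.2,[7.5,3.8,-30.9],0],[-0.2,[7.5,3.8,-30.9],0],[-0.2,[7.5,3.8,-30.9],0],[-0.2,[7.5,3.8,-30.9],0],[-0.2,[7.5,3.8,-30.9],0]])

```text
t: 4.88
eef_pos: [582.6, 249.5, 330.3]
tcp_rot: [1.907, 1.57, 0.378]
ft_force: [-1.1, -0.6, -0.9]
opening: 0.599
```

```bash
python3 - <<'E'
from h import *
for x in caps(cam('wrist')): print(x, delta(*x[1][:2],220))
E
```

```text
([181, 61, 40, 43, 1323], [485.0, 344.1, 42.0]) [11.01 -9.36 -9.84]
([278, 69, 40, 43, 1307], [563.5, 341.4, 42.0]) [11.01 -1.53 -9.25]
([123, 144, 37, 37, 1063], [429.5, 277.0, 42.0]) [ 11.01 -15.19  -3.37]
([223, 167, 36, 37, 1013], [515.3, 259.0, 42.0]) [11.01 -6.69 -1.21]
([299, 180, 36, 37, 1007], [582.4, 250.0, 42.0]) [11.01 -0.02 -0.04]
```

>>> apply_moves(series=[[-0.2,[6,0,0],0],[-0.2,[11,0,0],0],[-0.2,[11,0,0],0],[0.3,[11,0,0],0],[1,[11,0,0],0],[1,[11,0,0],0],[1,[11,0,0],0],[1,[11,0,0],0],[1,[11,0,0],0],[1,[5,0,0],0],[1,[-1,0,0],0],[1,[-7,0,0],0],[1,[-10,0,0],0],[1,[-10,0,0],0]])

```text
t: 6.68
eef_pos: [582.2, 249.8, 432.7]
tcp_rot: [1.85, 1.566, 0.321]
ft_force: [-1.5, -0.1, -1.5]
opening: 0.351
```

```bash
python3 - <<'E'
from h import *
c=cam('wrist')
for x in caps(c,225): print(x[0])
s=monitor.state(); M=R.from_euler('xyz',s['tcp_rot']).as_matrix()
# expected cap-top in tool: tips(190)-12 ahead
P=s['eef_pos']+M@np.array([178,0,0]); print('expected px of cap centre',proj(c,P))
for x in caps(c,P[2],80,9000): print(x, (M.T@(np.array(x[1])-P)).round(1))
print(delta(603.3,-33.3),s['ft_force'])
save(c,'w3')
E
```

```text
[622, 0, 18, 46, 438]
[559, 47, 73, 212, 2081]
[218, 74, 28, 31, 687]
[288, 80, 28, 30, 676]
[173, 133, 28, 28, 584]
[246, 152, 27, 27, 572]
[288, 224, 56, 58, 2373]
expected px of cap centre (np.float64(315.91806643372166), np.float64(254.7370354525134))
([622, 0, 18, 46, 438], [723.6, 372.7, 252.5]) [   0.3  146.2 -116.7]
([559, 47, 73, 212, 2081], [723.7, 315.7, 252.5]) [  0.3 143.9 -59.8]
([218, 74, 28, 31, 687], [537.8, 337.1, 252.5]) [ -0.  -40.9 -89. ]
([288, 80, 28, 30, 676], [571.8, 335.9, 252.5]) [  0.   -7.  -86.4]
([173, 133, 28, 28, 584], [513.8, 308.1, 252.5]) [ -0.1 -66.1 -61. ]
([246, 152, 27, 27, 572], [550.9, 300.2, 252.5]) [ -0.  -29.4 -51.6]
([288, 224, 56, 58, 2373], [582.2, 250.2, 252.5]) [ 0.  -0.2 -0.3]
[-1.000e-02  9.300e-01  2.837e+01] [-0.21588613  0.07023013 -1.65829161]
```

View pics/w3.png

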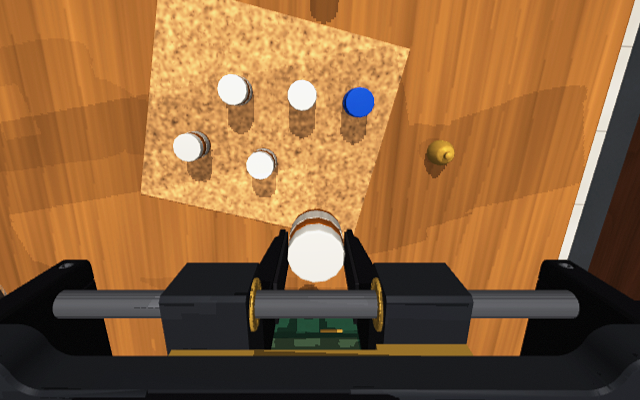

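>>> apply_moves(series=[[1,[0,0.9,28.4],0],[1,[0,0.9,28.4],0],[1,[0,0.9,28.4],0],[1,[0,0.9,28.4],0],[1,[0,0.9,28.4],0],[1,[0,0.9,28.4],0],[1,[0,0.9,28.4],0],[1,[0,0.9,28.4],0],[1,[0,0.9,28.4],0],[1,[6,0.9,28.4],0],[1,[12,0.9,28.4],0],[1,[17,0.9,28.4],0],[1,[17,0.9,28.4],0],[1,[17,0.9,28.4],0]])

```text
t: 8.48
eef_pos: [604.0, -33.2, 261.5]
tcp_rot: [1.413, 1.569, -0.115]
ft_force: [0.4, -0.2, -0.4]
opening: 0.35
```

```bash
python3 - <<'E'
from h import *
s=monitor.state(); print(s['ft_force'].round(1)); print(delta(603.3,-33.3,222.5))
c=cam('wrist'); save(c,'w4',(160,80,480,320),2)
E
```

```text
[ 0.4 -0.2 -0.4]
[ 3.9  -0.08  0.  ]
```

View pics/w4.png

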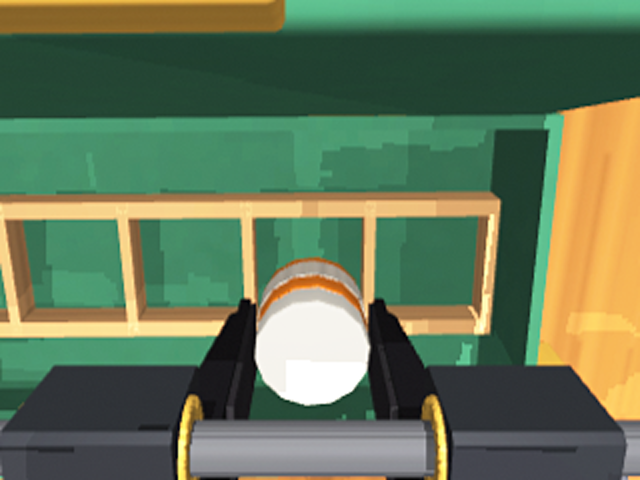

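>>> apply_moves(series=[[1,[1.5,-0.1,0],0],[1,[3,-0.1,0],0],[1,[3.9,-0.1,0],0],[1,[3.9,-0.1,0],0],[1,[3.9,-0.1,0],0],[0.1,[3.9,-0.1,0],0],[0.1,[3.9,-0.1,0],0],[0.1,[3.9,-0.1,0],0],[0.1,[1.0,-0.1,0],0],[-0.2,[-5,-0.1,0],0],[-0.2,[-11,-0.1,0],0],[-0.2,[-14,-0.1,0],0],[-0.2,[-14,-0.1,0],0]])

```text
t: 10.15
eef_pos: [602.3, -33.5, 402.2]
tcp_rot: [1.391, 1.566, -0.138]
ft_force: [-0.4, -0.5, 0.0]
opening: 0.602
```

```bash
cat >> h.py <<'E'
C=np.array([557.3,-35.2]);Y=0.042
def pk(k):
    a=92-46*k; return C+a*np.array([np.cos(Y),np.sin(Y)])
def totin(P): 
    d=np.array(P[:2])-C; c,s=np.cos(Y),np.sin(Y); return [round(c*d[0]+s*d[1],1),round(-s*d[0]+c*d[1],1)]
E
python3 - <<'E'
from h import *
for x in caps(cam('wrist'),44): print(x,totin(x[1]))
print(delta(515.2,259))
E
```

```text
([564, 9, 76, 251, 1616], [910.2, 28.8, 44.0]) [np.float64(355.3), np.float64(49.1)]
([300, 167, 29, 29, 659], [601.4, -33.9, 44.0]) [np.float64(44.1), np.float64(-0.6)]
([387, 240, 11, 15, 89], [696.7, -110.7, 44.0]) [np.float64(136.1), np.float64(-81.3)]
([358, 276, 11, 14, 87], [668.4, -163.7, 44.0]) [np.float64(105.6), np.float64(-133.1)]
([318, 318, 29, 32, 271], [632.1, -238.5, 44.0]) [np.float64(66.2), np.float64(-206.3)]
[-2.000e-02 -7.460e+00 -2.958e+01]
```

>>> apply_moves(series=[[-0.2,[-2,-7.5,-29.6],0],[-0.2,[-2,-7.5,-29.6],0],[-0.2,[-2,-7.5,-29.6],0],[-0.2,[-2,-7.5,-29.6],0],[-0.2,[3,-7.5,-29.6],0],[-0.2,[7,-7.5,-29.6],0],[-0.2,[7,-7.5,-29.6],0],[-0.2,[7,-7.5,-29.6],0],[-0.2,[7,-7.5,-29.6],0]])

```text
t: 11.32
eef_pos: [515.6, 258.5, 331.2]
tcp_rot: [1.906, 1.568, 0.376]
ft_force: [0.6, 0.1, 0.6]
opening: 0.599
```

```bash
python3 - <<'E'
from h import *
for x in caps(cam('wrist')): print(x, delta(*x[1][:2],220))
E
```

```text
([263, 77, 39, 42, 1268], [484.7, 344.1, 42.0]) [11.11 -2.75 -8.67]
([358, 85, 39, 41, 1238], [563.2, 341.4, 42.0]) [11.13  5.08 -8.08]
([201, 157, 36, 37, 1028], [429.2, 277.0, 42.0]) [11.1  -8.57 -2.2 ]
([298, 180, 35, 37, 994], [514.8, 259.0, 42.0]) [11.11 -0.09 -0.05]
```

>>> apply_moves(series=[[-0.2,[6,-0.1,0],0],[-0.2,[11.1,-0.1,-0.05],0],[-0.2,[11.1,-0.1,-0.05],0],[0.3,[11.1,-0.1,-0.05],0],[1,[11.1,-0.1,-0.05],0],[1,[11.1,-0.1,-0.05],0],[1,[11.1,-0.1,-0.05],0],[1,[11.1,-0.1,-0.05],0],[1,[11.1,-0.1,-0.05],0],[1,[5,0,0],0],[1,[-1,0,0],0],[1,[-7,0,0],0],[1,[-10,0,0],0],[1,[-10,0,0],0]])

```text
t: 13.12
eef_pos: [514.7, 259.0, 432.6]
tcp_rot: [1.897, 1.566, 0.368]
ft_force: [-0.0, 1.2, -1.7]
opening: 0.349
```

```bash
cat >> h.py <<'E'
def held(k):
    c=cam('wrist'); s=monitor.state(); M=R.from_euler('xyz',s['tcp_rot']).as_matrix()
    P=s['eef_pos']+M@np.array([178,0,0])
    for x in caps(c,P[2],1500,9000): print(x[0], 'off',(M.T@(np.array(x[1])-P)).round(1))
    print('go',delta(*pk(k),222.5),s['ft_force'].round(1),s['opening'])
E
python3 -c "
from h import *
held(3)"
```

```text
[288, 226, 56, 58, 2375] off [ 0.  -0.2  0.9]
go [20.78 -1.61 29.58] [-0.1 -0.1 -0.7] 0.3475133925820721
```

>>> apply_moves(series=[[1,[0,-1.6,29.5],0],[1,[0,-1.6,29.5],0],[1,[0,-1.6,29.5],0],[1,[0,-1.6,29.5],0],[1,[0,-1.6,29.5],0],[1,[0,-1.6,29.5],0],[1,[0,-1.6,29.5],0],[1,[0,-1.6,29.5],0],[1,[6,-1.6,29.5],0],[1,[12,-1.6,29.5],0],[1,[16,-1.6,29.5],0],[1,[16,-1.6,29.5],0],[1,[17.5,-1.6,29.5],0],[1,[19,-1.6,29.5],0],[1,[20.2,-1.6,29.5],0],[1,[20.8,-1.6,29.5],0],[1,[20.8,-1.6,29.5],0],[1,[20.8,-1.6,29.5],0]])

```text
t: 15.42
eef_pos: [511.6, -36.4, 221.8]
tcp_rot: [1.639, 1.571, 0.11]
ft_force: [-0.4, -1.0, 0.0]
opening: 0.348
```

>>> apply_moves(series=[[0.1,[0,0,0],0],[0.1,[0,0,0],0],[0.1,[0,0,0],0],[0.1,[-3,0,0],0],[-0.2,[-9,0,0],0],[-0.2,[-15,0,0],0],[-0.2,[-18.5,0,0],0],[-0.2,[-18.5,0,0],0],[-0.2,[-18.5,0,0],0]])

```text
t: 16.55
eef_pos: [511.2, -36.3, 405.9]
tcp_rot: [-1.893, 1.57, 2.862]
ft_force: [0.2, 0.3, -0.0]
opening: 0.596
```

```bash
python3 - <<'E'
from h import *
for x in caps(cam('wrist'),44,300): print(x,totin(x[1]))
print(delta(563.2,341.4))
E
```

```text
([302, 167, 29, 29, 645], [510.6, -37.5, 44.0]) [np.float64(-46.8), np.float64(-0.3)]
([383, 167, 28, 29, 620], [601.1, -34.2, 44.0]) [np.float64(43.8), np.float64(-0.8)]
([241, 330, 35, 20, 445], [442.4, -261.4, 44.0]) [np.float64(-124.3), np.float64(-221.2)]
[ 1.000e-02  6.770e+00 -3.752e+01]
```

>>> apply_moves(series=[[-0.2,[-2,6.8,-37.5],0],[-0.2,[-2,6.8,-37.5],0],[-0.2,[-2,6.8,-37.5],0],[-0.2,[-2,6.8,-37.5],0],[-0.2,[-2,6.8,-37.5],0],[-0.2,[3,6.8,-37.5],0],[-0.2,[7.5,6.8,-37.5],0],[-0.2,[7.5,6.8,-37.5],0],[-0.2,[7.5,6.8,-37.5],0],[-0.2,[7.5,6.8,-37.5],0]])

```text
t: 17.85
eef_pos: [564.1, 340.3, 334.1]
tcp_rot: [1.98, 1.568, 0.45]
ft_force: [0.3, -1.1, 0.1]
opening: 0.601
```

```bash
python3 - <<'E'
from h import *
for x in caps(cam('wrist')): print(x, delta(*x[1][:2],220))
E
```

```text
([211, 172, 36, 36, 977], [484.9, 344.8, 42.0]) [11.38 -7.92 -0.75]
([298, 178, 35, 36, 966], [563.5, 342.2, 42.0]) [11.4  -0.08 -0.17]
([157, 237, 34, 26, 660], [429.3, 280.9, 42.0]) [ 11.35 -13.74   5.4 ]
```

>>> apply_moves(series=[[-0.2,[6,-0.1,-0.15],0],[-0.2,[11.4,-0.1,-0.15],0],[-0.2,[11.4,-0.1,-0.15],0],[0.3,[11.4,-0.1,-0.15],0],[1,[11.4,-0.1,-0.15],0],[1,[11.4,-0.1,-0.15],0],[1,[11.4,-0.1,-0.15],0],[1,[11.4,-0.1,-0.15],0],[1,[11.4,-0.1,-0.15],0],[1,[5,0,0],0],[1,[-1,0,0],0],[1,[-7,0,0],0],[1,[-10,0,0],0],[1,[-10,0,0],0]])

```text
t: 19.65
eef_pos: [563.3, 341.1, 434.8]
tcp_rot: [1.989, 1.566, 0.46]
ft_force: [0.2, -0.2, -1.2]
opening: 0.351
```

```bash
python3 -c "
from h import *
held(0)"
```

```text
[288, 227, 55, 57, 2362] off [-0.  -0.4  1.4]
go [20.98  6.99 37.58] [ 0.5  0.2 -0.7] 0.34622761608218117
```

>>> apply_moves(series=[[1,[0,6.8,37.4],0],[1,[0,6.8,37.4],0],[1,[0,6.8,37.4],0],[1,[0,6.8,37.4],0],[1,[0,6.8,37.4],0],[1,[0,6.8,37.4],0],[1,[0,6.8,37.4],0],[1,[0,6.8,37.4],0],[1,[0,6.8,37.4],0],[1,[0,6.8,37.4],0],[1,[6,6.8,37.4],0],[1,[12,6.8,37.4],0],[1,[17,6.8,37.4],0],[1,[18.7,6.8,37.4],0],[1,[18.7,6.8,37.4],0],[1,[18.7,6.8,37.4],0]])

```text
t: 21.7
eef_pos: [647.8, -29.5, 246.8]
tcp_rot: [1.41, 1.568, -0.118]
ft_force: [-0.6, 0.4, -1.1]
opening: 0.348
```

```bash
python3 - <<'E'
from h import *
s=monitor.state(); print(s['ft_force'].round(1),totin(s['eef_pos'])); print(delta(*pk(0),235))
c=cam('wrist'); save(c,'w5',(200,120,440,300),3)
E
```

```text
[-0.6  0.4 -1.1] [np.float64(90.7), np.float64(1.9)]
[1.18 0.13 0.19]
```

View pics/w5.png

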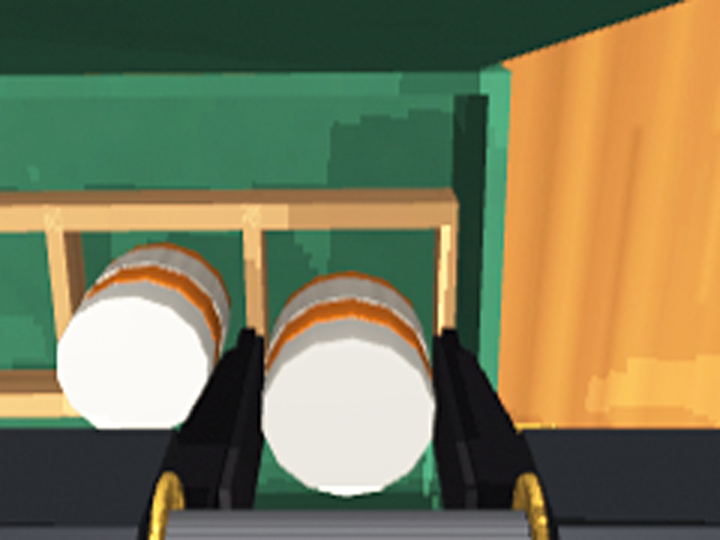

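>>> apply_moves(series=[[1,[0.6,0,0.1],0],[1,[1.2,0,0.1],0],[1,[1.6,0,0.1],0],[1,[1.6,0,0.1],0],[1,[1.6,0,0.1],0]])

```text
t: 22.38
eef_pos: [647.4, -30.6, 228.7]
tcp_rot: [-2.966, 1.571, 1.788]
ft_force: [-0.7, 0.1, -0.7]
opening: 0.348
```

>>> apply_moves(series=[[1,[0.3,0,0],0],[1,[0.5,0,0],0],[1,[0.5,0,0],0],[1,[0.5,0,0],0]])

```text
t: 22.88
eef_pos: [647.4, -30.6, 223.7]
tcp_rot: [2.58, 1.571, 1.051]
ft_force: [0.2, -0.3, -0.6]
opening: 0.347
```

>>> apply_moves(series=[[0.2,[0,0,0],0],[0.2,[0,0,0],0],[0.2,[0,0,0],0],[0.2,[-3,0,0],0],[-0.2,[-9,0,0],0],[-0.2,[-15,0,0],0],[-0.2,[-18.5,0,0],0],[-0.2,[-18.5,0,0],0],[-0.2,[-18.5,0,0],0]])

```text
t: 24.0
eef_pos: [647.2, -30.6, 407.8]
tcp_rot: [-1.899, 1.57, 2.855]
ft_force: [0.7, 0.2, 0.5]
opening: 0.599
```

```bash
python3 - <<'E'
from h import *
for x in caps(cam('wrist'),44,300): print(x,totin(x[1]))
print(delta(429.2,277.0))
E
```

```text
([183, 167, 28, 28, 615], [511.2, -37.5, 44.0]) [np.float64(-46.2), np.float64(-0.4)]
([263, 167, 28, 28, 624], [601.7, -33.9, 44.0]) [np.float64(44.4), np.float64(-0.6)]
([302, 167, 29, 28, 627], [646.5, -31.8, 44.0]) [np.float64(89.3), np.float64(-0.3)]
([319, 239, 38, 51, 465], [677.7, -138.1, 44.0]) [np.float64(116.0), np.float64(-107.9)]
([511, 318, 17, 37, 360], [924.0, -228.8, 44.0]) [np.float64(358.2), np.float64(-208.8)]
[  0.05 -20.5  -31.65]
```

>>> apply_moves(series=[[-0.2,[-2,-20.5,-31.7],0],[-0.2,[-2,-20.5,-31.7],0],[-0.2,[-2,-20.5,-31.7],0],[-0.2,[-2,-20.5,-31.7],0],[-0.2,[-2,-20.5,-31.7],0],[-0.2,[3,-20.5,-31.7],0],[-0.2,[7.5,-20.5,-31.7],0],[-0.2,[7.5,-20.5,-31.7],0],[-0.2,[7.5,-20.5,-31.7],0],[-0.2,[7.5,-20.5,-31.7],0]])

```text
t: 25.3
eef_pos: [430.1, 277.0, 335.3]
tcp_rot: [1.996, 1.568, 0.466]
ft_force: [-0.6, 0.1, 0.2]
opening: 0.597
```

```bash
python3 - <<'E'
from h import *
for x in caps(cam('wrist')): print(x, delta(*x[1][:2],220))
E
```

```text
([364, 106, 37, 39, 1145], [484.2, 344.1, 42.0]) [11.54  5.67 -6.48]
([297, 180, 35, 35, 956], [428.7, 277.2, 42.0]) [11.52 -0.15 -0.02]
```

>>> apply_moves(series=[[-0.2,[6,-0.15,0],0],[-0.2,[11.5,-0.15,0],0],[-0.2,[11.5,-0.15,0],0],[0.3,[11.5,-0.15,0],0],[1,[11.5,-0.15,0],0],[1,[11.5,-0.15,0],0],[1,[11.5,-0.15,0],0],[1,[11.5,-0.15,0],0],[1,[11.5,-0.15,0],0],[1,[5,0,0],0],[1,[-1,0,0],0],[1,[-7,0,0],0],[1,[-10,0,0],0],[1,[-10,0,0],0]])

```text
t: 27.1
eef_pos: [428.7, 277.3, 436.4]
tcp_rot: [1.987, 1.566, 0.459]
ft_force: [0.4, 0.1, -1.0]
opening: 0.35
```

```bash
python3 -c "
from h import *
held(4)"
```

```text
[288, 228, 56, 56, 2361] off [-0.  -0.3  0.6]
go [21.18  2.29 31.78] [-0.8 -0.8 -0.5] 0.34953939895921243
```

>>> apply_moves(series=[[1,[0,2.5,31.7],0],[1,[0,2.5,31.7],0],[1,[0,2.5,31.7],0],[1,[0,2.5,31.7],0],[1,[0,2.5,31.7],0],[1,[0,2.5,31.7],0],[1,[0,2.5,31.7],0],[1,[0,2.5,31.7],0],[1,[0,2.5,31.7],0],[1,[6,2.5,31.7],0],[1,[12,2.5,31.7],0],[1,[16.5,2.5,31.7],0],[1,[16.5,2.5,31.7],0],[1,[18,2.5,31.7],0],[1,[19,2.5,31.7],0],[1,[20,2.5,31.7],0],[1,[20.5,2.5,31.7],0],[1,[20.5,2.5,31.7],0]])

```text
t: 29.4
eef_pos: [467.6, -38.2, 228.7]
tcp_rot: [-2.183, 1.57, 2.572]
ft_force: [0.6, -0.1, -0.8]
opening: 0.351
```

```bash
python3 -c "
from h import *
s=monitor.state(); print(totin(s['eef_pos']),s['eef_pos'],s['ft_force'])"
```

```text
[np.float64(-89.8), np.float64(0.8)] [467.5806191  -38.15743814 228.68283203] [ 0.57468734 -0.10768957 -0.79925952]
```

>>> apply_moves(series=[[1,[0.3,0,0],0],[1,[0.6,0,0],0],[1,[0.6,0,0],0],[1,[0.6,0,0],0],[0.2,[0.6,0,0],0],[0.2,[0.6,0,0],0],[0.2,[0.6,0,0],0],[0.2,[-3,0,0],0],[-0.2,[-9,0,0],0],[-0.2,[-15,0,0],0],[-0.2,[-18,0,0],0],[-0.2,[-18,0,0],0],[-0.2,[-18,0,0],0]])

```text
t: 31.02
eef_pos: [467.2, -38.1, 407.9]
tcp_rot: [-1.87, 1.569, 2.885]
ft_force: [-0.0, -1.1, 0.4]
opening: 0.601
```

```bash
python3 - <<'E'
from h import *
for x in caps(cam('wrist'),44,300): print(x,totin(x[1]))
print(delta(484.5,344.2))
E
```

```text
([302, 167, 29, 28, 635], [466.7, -39.2, 44.0]) [np.float64(-90.7), np.float64(-0.2)]
([341, 167, 28, 28, 631], [510.3, -37.6, 44.0]) [np.float64(-47.1), np.float64(-0.4)]
([421, 167, 29, 29, 615], [601.0, -34.3, 44.0]) [np.float64(43.7), np.float64(-0.9)]
([461, 167, 28, 28, 609], [645.9, -32.3, 44.0]) [np.float64(88.6), np.float64(-0.8)]
([492, 239, 31, 36, 321], [703.2, -125.1, 44.0]) [np.float64(142.0), np.float64(-95.9)]
([253, 329, 53, 21, 574], [433.1, -264.0, 44.0]) [np.float64(-133.7), np.float64(-223.4)]
[ 2.000e-02  3.320e+00 -3.813e+01]
```

>>> apply_moves(series=[[-0.2,[-2,3.3,-38.1],0],[-0.2,[-2,3.3,-38.1],0],[-0.2,[-2,3.3,-38.1],0],[-0.2,[-2,3.3,-38.1],0],[-0.2,[-2,3.3,-38.1],0],[-0.2,[3,3.3,-38.1],0],[-0.2,[7.5,3.3,-38.1],0],[-0.2,[7.5,3.3,-38.1],0],[-0.2,[7.5,3.3,-38.1],0],[-0.2,[7.5,3.3,-38.1],0]])

```text
t: 32.33
eef_pos: [484.9, 343.1, 335.7]
tcp_rot: [2.034, 1.568, 0.504]
ft_force: [-0.1, -0.6, -0.3]
opening: 0.598
```

```bash
python3 - <<'E'
from h import *
for x in caps(cam('wrist')): print(x, delta(*x[1][:2],220))
E
```

```text
([269, 219, 34, 34, 870], [457.6, 303.5, 42.0]) [11.55 -2.91  3.86]
```

>>> apply_moves(series=[[-0.2,[0,-2.9,3.9],0],[-0.2,[0,-2.9,3.9],0],[-0.2,[0,-2.9,3.9],0]])

```text
t: 32.75
eef_pos: [457.7, 303.5, 335.1]
tcp_rot: [2.042, 1.568, 0.512]
ft_force: [0.2, 0.6, 0.6]
opening: 0.597
```

```bash
python3 - <<'E'
from h import *
c=cam('wrist'); 
for x in caps(c): print(x, delta(*x[1][:2],220))
save(c,'w6',(160,80,480,300),2)
E
```

```text
([298, 181, 36, 35, 950], [457.5, 302.9, 42.0]) [11.47 -0.05  0.1 ]
```

View pics/w6.png

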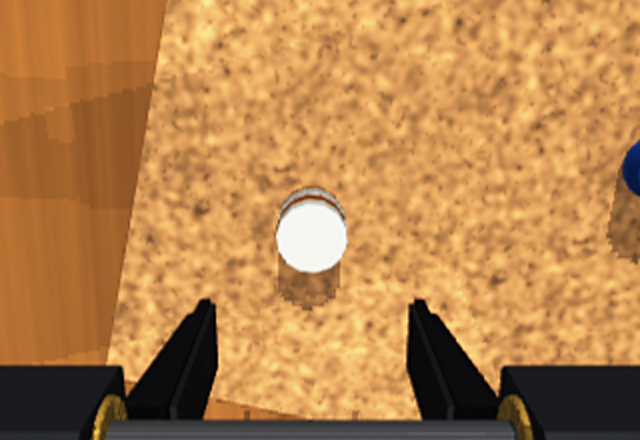

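The jar is still upright on the mat, now at crop (312, 235), between the fingers.

>>> apply_moves(series=[[-0.2,[6,-0.05,0.1],0],[-0.2,[11.5,-0.05,0.1],0],[-0.2,[11.5,-0.05,0.1],0],[0.3,[11.5,-0.05,0.1],0],[1,[11.5,-0.05,0.1],0],[1,[11.5,-0.05,0.1],0],[1,[11.5,-0.05,0.1],0],[1,[11.5,-0.05,0.1],0],[1,[11.5,-0.05,0.1],0],[1,[5,0,0],0],[1,[-1,0,0],0],[1,[-7,0,0],0],[1,[-10,0,0],0],[1,[-10,0,0],0]])

```text
t: 34.55
eef_pos: [456.7, 303.5, 436.5]
tcp_rot: [2.008, 1.565, 0.479]
ft_force: [0.6, 0.8, -0.1]
opening: 0.345
```

```bash
python3 -c "
from h import *
held(2)"
```

```text
[287, 227, 57, 56, 2368] off [-0.  -0.2  0.3]
go [21.19  8.59 34.28] [ 0.8 -0.7 -1.4] 0.34532243131411916
```

>>> apply_moves(series=[[1,[0,8.5,34.3],0],[1,[0,8.5,34.3],0],[1,[0,8.5,34.3],0],[1,[0,8.5,34.3],0],[1,[0,8.5,34.3],0],[1,[0,8.5,34.3],0],[1,[0,8.5,34.3],0],[1,[0,8.5,34.3],0],[1,[0,8.5,34.3],0],[1,[6,8.5,34.3],0],[1,[12,8.5,34.3],0],[1,[16.5,8.5,34.3],0],[1,[16.5,8.5,34.3],0],[1,[18,8.5,34.3],0],[1,[19,8.5,34.3],0],[1,[19.6,8.5,34.3],0],[1,[19.6,8.5,34.3],0],[1,[19.6,8.5,34.3],0]])

```text
t: 36.85
eef_pos: [556.6, -35.5, 238.1]
tcp_rot: [1.509, 1.57, -0.02]
ft_force: [-0.7, -1.0, -0.3]
opening: 0.349
```

```bash
python3 -c "
from h import *
s=monitor.state(); print(totin(s['eef_pos']),s['eef_pos'],s['ft_force'])"
```

```text
[np.float64(-0.7), np.float64(-0.2)] [556.59111805 -35.46588969 238.09875607] [-0.70680673 -1.00974337 -0.25305323]
```

>>> apply_moves(series=[[1,[0.5,0,0],0],[1,[1,0,0],0],[1,[1.5,0,0],0],[1,[1.5,0,0],0],[1,[1.5,0,0],0],[0.2,[1.5,0,0],0],[0.2,[1.5,0,0],0],[0.2,[1.5,0,0],0],[0.2,[-2,0,0],0],[0.2,[-8,0,0],0],[0.2,[-14,0,0],0],[0.2,[-17,0,0],0],[0.2,[-17,0,0],0],[0.2,[-17,0,0],0]])

```text
t: 38.6
eef_pos: [556.2, -35.4, 406.8]
tcp_rot: [-1.896, 1.57, 2.859]
ft_force: [-0.1, 0.1, -0.4]
opening: 0.4
```

```bash
python3 - <<'E'
from h import *
c=cam('wrist')
for x in caps(c,44,300): print(x,totin(x[1]))
save(c,'w7',(110,20,530,320),1.9)
E
```

```text
([224, 166, 29, 28, 627], [467.0, -39.2, 44.0]) [np.float64(-90.4), np.float64(-0.2)]
([263, 166, 28, 28, 634], [510.8, -37.4, 44.0]) [np.float64(-46.6), np.float64(-0.2)]
([302, 167, 29, 28, 634], [555.9, -36.1, 44.0]) [np.float64(-1.4), np.float64(-0.8)]
([343, 166, 28, 29, 630], [601.2, -34.0, 44.0]) [np.float64(43.9), np.float64(-0.6)]
([383, 166, 28, 29, 612], [646.3, -32.1, 44.0]) [np.float64(89.1), np.float64(-0.6)]
```

View pics/w7.png

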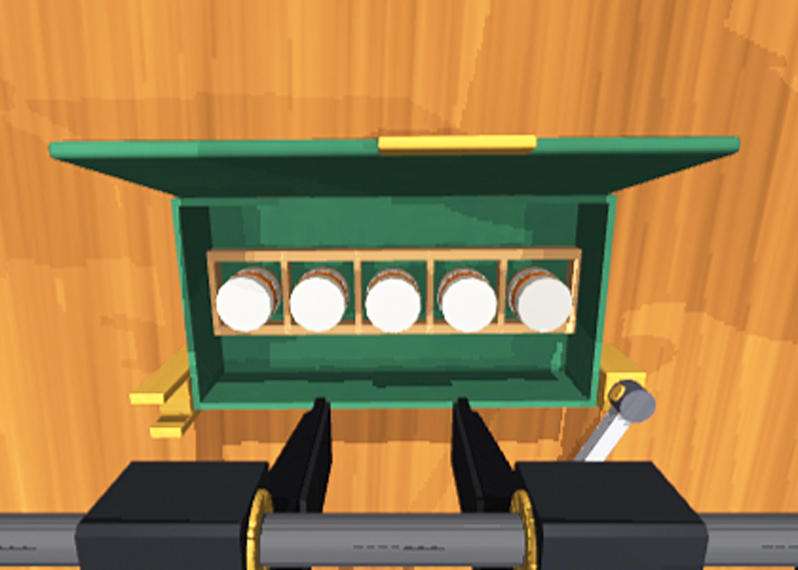

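>>> apply_moves(series=[[1,[0,0,-6],0],[1,[0,0,-12.2],0],[1,[0,0,-12.2],0],[1,[0,0,-12.2],0],[1,[4,0,-12.2],0],[1,[7.9,0,-12.2],0],[1,[7.9,0,-12.2],0],[1,[7.9,0,-12.2],0]])

```text
t: 39.65
eef_pos: [551.9, 85.6, 329.7]
tcp_rot: [1.623, 1.57, 0.093]
ft_force: [-0.2, -0.8, 0.3]
opening: 0.004
```

```bash
python3 -c "
from h import *
s=monitor.state(); print(totin(s['eef_pos']),s['eef_pos'][2]-190,s['ft_force'],s['opening'])"
```

```text
[np.float64(-0.3), np.float64(121.0)] 139.69914226922765 [-0.15901149 -0.83737422  0.26582883] 0.004396914054041794
```

>>> apply_moves(series=[[1,[0,0,1.5],0],[1,[0,0,3],0],[1,[0.1,0,4.4],0],[1,[0.2,0,5.9],0],[1,[0.4,0,7.3],0],[1,[0.9,0,8.4],0],[1,[1.4,0,9.5],0],[1,[2.2,0,10.4],0],[1,[3.0,0,11.3],0],[1,[4.0,0,11.9],0],[1,[5.1,0,12.5],0],[1,[5.1,0,12.5],0]])

```text
t: 41.15
eef_pos: [556.5, -38.8, 276.6]
tcp_rot: [-1.808, 1.569, 2.946]
ft_force: [-0.2, -0.3, -0.0]
opening: 0.004
```

```bash
python3 -c "
from h import *
s=monitor.state(); print(totin(s['eef_pos']),s['eef_pos'][2]-190,s['ft_force'],s['opening'])"
```

```text
[np.float64(-0.9), np.float64(-3.5)] 86.62028355186402 [-0.22628317 -0.28351758 -0.02689154] 0.0037445241668259393
```

>>> apply_moves(series=[[1,[0.8,0,0.3],0],[1,[1.6,0,0.5],0],[1,[2.2,0,0.5],0],[1,[2.4,0,0.5],0],[1,[2.4,0,0.5],0],[1,[2.4,0,0.5],0]])

```text
t: 41.9
eef_pos: [556.8, -43.5, 254.3]
tcp_rot: [1.001, 1.57, -0.528]
ft_force: [-2.1, -1.0, 9.2]
opening: 0.003
```

```bash
python3 -c "
from h import *
s=monitor.state(); print(totin(s['eef_pos']),s['eef_pos'][2]-190,s['ft_force'],s['opening'])
c=cam('side');save(c,'s2',(300,140,520,305),3)"
```

```text
[np.float64(-0.9), np.float64(-8.3)] 64.33672427114485 [-2.12835545 -1.02954028  9.1700543 ] 0.003135854719295834
```

View pics/s2.png

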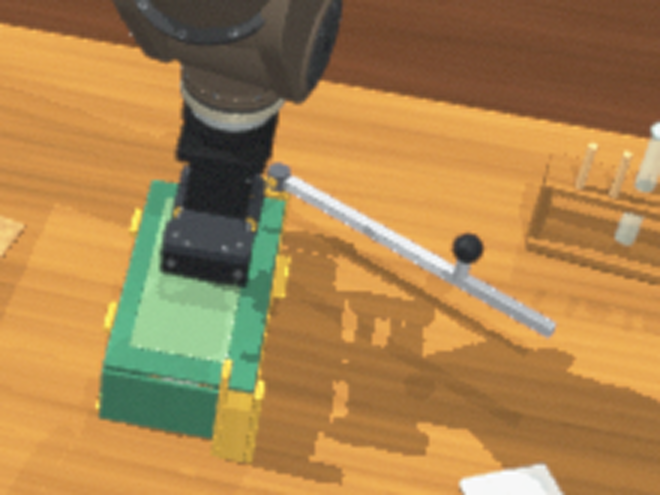

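>>> apply_moves(series=[[1,[-1.5,0,0],0],[1,[-1.5,0,3.6],0],[1,[-0.8,0,3.6],0],[1,[-0.1,0,3.6],0],[1,[0.3,0,3.6],0],[1,[0.3,0,3.6],0],[1,[0.3,0,3.6],0]])

```text
t: 42.82
eef_pos: [558.1, -78.8, 253.9]
tcp_rot: [0.967, 1.569, -0.56]
ft_force: [-14.2, -3.2, 43.6]
opening: 0.004
```

```bash
python3 -c "
from h import *
s=monitor.state(); print(totin(s['eef_pos']),s['eef_pos'][2]-190,s['ft_force'])
print(delta(600,-235,380))"
```

```text
[np.float64(-1.1), np.float64(-43.6)] 63.89995052740767 [-14.18734363  -3.15217807  43.59130372]
[-12.59   3.54  15.8 ]
```

>>> apply_moves(series=[[1,[-4,0,0],0],[0.3,[-10,0,0],0],[0,[-12.6,3.5,15.8],0],[0,[-12.6,3.5,15.8],0],[0,[-12.6,3.5,15.8],0],[0,[-12.6,3.5,15.8],0],[0,[-12.6,3.5,15.8],0],[0,[-12.6,3.5,15.8],0]])

```text
t: 43.82
eef_pos: [599.9, -234.3, 376.5]
tcp_rot: [-2.34, 1.57, 2.416]
ft_force: [-0.5, -0.1, -0.4]
opening: 0.501
```

```bash
python3 - <<'E'
from h import *
c=cam('wrist'); g=c['image'].max(2)
P=proj(c,(609,-249,108)); print('knob exp',P)
save(c,'w8',(110,20,530,320),1.9)
print(monitor.state()['eef_pos'])
# knob blob: dark, round, near expected
m=(g<45).astype(np.uint8); n,l,st,ce=cv2.connectedComponentsWithStats(m)
for i in range(1,n):
    if st[i,4]>150: print(st[i],ce[i],onz(c,*ce[i],108).round(1))
# lid corners etc
E
```

```text
knob exp (np.float64(326.6259160126048), np.float64(222.6478288202234))
[ 599.98492018 -234.42997916  376.61033983]
[330  34  85   9 641] [369.71606864  38.4024961 ] [ 632.5 -105.7  108. ]
[143  36 128   8 915] [211.38142077  39.49398907] [ 518.4 -111.2  108. ]
[313 209  30  29 637] [327.42386185 223.27315542] [ 609.7 -249.5  108. ]
[ 134  230  143  119 5252] [219.73172125 285.85986291] [ 515.  -314.7  108. ]
[ 356  230  143  119 5226] [412.29908152 285.23497895] [ 690.1 -306.5  108. ]
[    0   260   640   140 37902] [315.30552477 352.48680808] [ 605.1 -385.4  108. ]
```

View pics/w8.png

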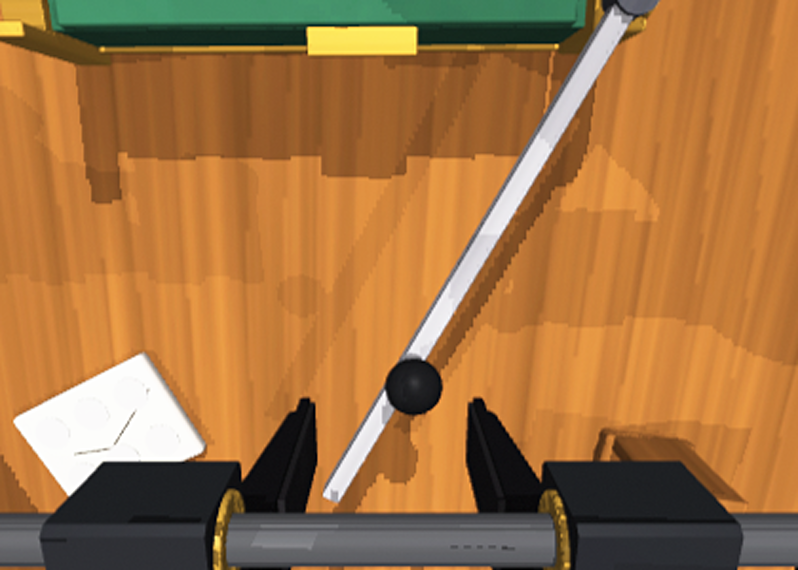

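```bash
python3 -c "
from h import *
print(delta(609.7,-249.5,279))"
```

```text
[9.76 0.91 1.55]
```

>>> apply_moves(series=[[0,[2,0.9,1.5],0],[0,[5,0.9,1.5],0],[0,[8,0.9,1.5],0],[0,[9.7,0.9,1.5],0],[0,[9.7,0.9,1.5],0],[0,[9.7,0.9,1.5],0],[0.6,[9.7,0.9,1.5],0],[1,[9.7,0.9,1.5],0],[1,[9.7,0.9,1.5],0],[1,[9.7,0.9,1.5],0],[1,[9.7,0.9,1.5],0],[1,[9.7,0.9,1.5],0]])

```text
t: 45.38
eef_pos: [609.6, -250.5, 279.7]
tcp_rot: [1.571, 1.571, 0.042]
ft_force: [0.7, 0.1, 0.8]
opening: 0.256
```

```bash
python3 -c "
from h import *
s=monitor.state(); print(totin(s['eef_pos']),s['eef_pos'],s['ft_force'],s['opening']*95)"
```

```text
[np.float64(43.2), np.float64(-217.3)] [ 609.57586715 -250.45594711  279.72030934] [0.68774908 0.12668162 0.77137008] 24.326928578351954
```

>>> apply_moves(series=[[1,[-0.5,0.05,-0.1],0],[1,[-1.0,0.1,-0.2],0],[1,[-1.5,0.2,-0.3],0],[1,[-2.0,0.25,-0.44],0],[1,[-2.0,0.25,-0.44],0],[1,[-2.0,0.25,-0.44],0]])

```text
t: 46.12
eef_pos: [611.9, -246.0, 299.8]
tcp_rot: [1.085, 1.57, -0.444]
ft_force: [-2.1, -3.6, -1.4]
opening: 0.256
```

```bash
python3 -c "
from h import *
s=monitor.state(); print(totin(s['eef_pos']),s['eef_pos'],s['ft_force'],s['opening']*95)
c=cam('side');save(c,'s3',(370,160,530,280),4)"
```

```text
[np.float64(45.7), np.float64(-212.9)] [ 611.87680787 -245.95567255  299.76679044] [-2.05130662 -3.55955312 -1.38835864] 24.35712327955337
```

View pics/s3.png

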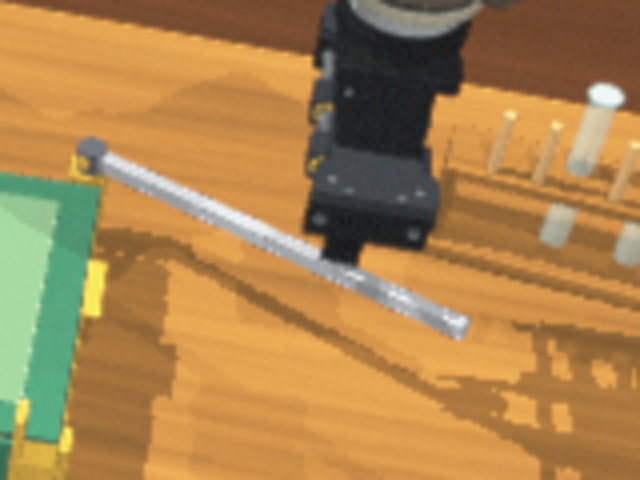

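>>> apply_moves(series=[[1,[0,-1.2,-0.75],0],[1,[0,-2.4,-1.6],0],[1,[0,-3.45,-2.55],0],[1,[0,-4.4,-3.5],0],[1,[0,-5.35,-4.55],0],[1,[0,-6.15,-5.7],0],[1,[0,-6.9,-6.85],0],[1,[0,-7.55,-8.05],0],[1,[0,-8.1,-9.35],0],[1,[0,-8.55,-10.65],0],[1,[0,-8.9,-12.0],0],[1,[0,-9.2,-13.35],0],[1,[0,-9.2,-13.35],0],[1,[0,-9.2,-13.35],0]])

```text
t: 47.92
eef_pos: [514.4, -116.2, 299.6]
tcp_rot: [-2.134, 1.57, 2.621]
ft_force: [-0.8, 1.9, -1.0]
opening: 0.258
```

```bash
python3 -c "
from h import *
s=monitor.state(); print(totin(s['eef_pos']),s['eef_pos'],s['ft_force'],s['opening']*95)
c=cam('side'); im=c['image']; 
def W(x,y,z):
    c_,s_=np.cos(Y),np.sin(Y); return (C[0]+c_*x-s_*y, C[1]+s_*x+c_*y, z)
for b in (0,.06,.11,.15):
    r=279*np.cos(b); print(b,proj(c,W(136-r*np.cos(.15),-52-r*np.sin(.15),72+279*np.sin(b))))
import cv2; cv2.imwrite('pics/x.png',im[...,::-1])
m=((im.max(2)-im.min(2)<25)&(im.mean(2)>110)).astype(np.uint8)
n,l,st,ce=cv2.connectedComponentsWithStats(m)
for i in range(1,n):
    if st[i,4]>25 and 330<ce[i][0]<500: print(st[i],ce[i].round(0))
"
```

```text
[np.float64(-46.2), np.float64(-79.1)] [ 514.41997846 -116.20936366  299.63573042] [-0.7938597   1.86405942 -1.01800341] 24.546823201072925
0 (np.float64(397.1441354663383), np.float64(276.65753789879886))
0.06 (np.float64(398.0148092008882), np.float64(271.8348198194585))
0.11 (np.float64(398.73678844368), np.float64(267.5056385595408))
0.15 (np.float64(399.3099152113166), np.float64(263.8469782288769))
[392 171  35  15 142] [408. 180.]
[396 243   8  29 137] [400. 257.]
[ 454  295   47   40 1148] [476. 315.]
```

>>> apply_moves(series=[[1,[0,-0.1,-1.0],0],[1,[0,-0.15,-2.0],0],[1,[0,-0.2,-2.75],0],[1,[0,-0.2,-2.75],0],[1,[0,-0.2,-2.75],0]])

```text
t: 48.6
eef_pos: [510.7, -88.5, 299.5]
tcp_rot: [-1.933, 1.569, 2.822]
ft_force: [-5.4, 1.4, 0.0]
opening: 0.258
```

```bash
python3 -c "
from h import *
s=monitor.state(); print(totin(s['eef_pos']),s['eef_pos'],s['ft_force'],s['opening']*95)"
```

```text
[np.float64(-48.8), np.float64(-51.3)] [510.68454702 -88.51160403 299.49829531] [-5.36744532  1.38591286  0.01564414] 24.464028543699087
```

>>> apply_moves(series=[[1,[0.5,-0.1,0.05],0],[1,[1.0,-0.25,0.05],0],[1,[1.5,-0.35,0.05],0],[1,[1.9,-0.45,0.05],0],[1,[1.9,-0.45,0.05],0],[1,[1.9,-0.45,0.05],0]])

```text
t: 49.35
eef_pos: [507.7, -89.7, 283.2]
tcp_rot: [1.287, 1.564, -0.242]
ft_force: [-3.4, 1.4, 26.9]
opening: 0.261
```

```bash
python3 -c "
from h import *
s=monitor.state(); print(totin(s['eef_pos']),s['eef_pos'],s['ft_force'],s['opening']*95)"
```

```text
[np.float64(-51.9), np.float64(-52.4)] [507.65292618 -89.73125728 283.19215959] [-3.43377202  1.43543671 26.90562753] 24.827496399491004
```

>>> apply_moves(series=[[0.3,[-0.2,0,0],0],[0.2,[-0.2,0,0],0],[0.1,[-0.2,0,0],0],[0.1,[-0.2,0,0],0],[0.1,[-3,0,0],0],[0.1,[-8,0,0],0],[0.1,[-12,0,0],0],[0.1,[-12,0,8],0],[0.1,[-12,0,14],0],[0.1,[-12,0,14],0],[0.1,[-12,0,14],0]])

```text
t: 50.72
eef_pos: [512.4, -230.0, 400.2]
tcp_rot: [-2.413, 1.57, 2.34]
ft_force: [0.2, 1.3, 0.5]
opening: 0.449
```

```bash
python3 - <<'E'
from h import *
w=cam('wrist'); s=cam('side')
a=cv2.resize(w['image'][20:320,140:500,::-1],None,fx=1.1,fy=1.1); b=cv2.resize(s['image'][150:290,310:440,::-1],None,fx=330/140,fy=330/140)
cv2.imwrite('pics/end.png',np.hstack([a,b]))
g=w['image'].max(2); m=(g<45).astype(np.uint8); n,l,st,ce=cv2.connectedComponentsWithStats(m)
for i in range(1,n):
    if 250<st[i,4]<1500:
        q=onz(w,*ce[i],108); print(st[i],q.round(1),totin(q))
E
```

```text
[422  48  75   7 367] [ 618.4 -103.7  108. ] [np.float64(58.1), np.float64(-71.0)]
```

View pics/end.png

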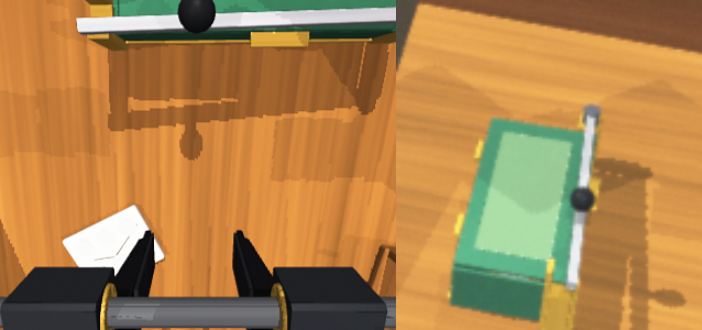

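```bash
cat >> h.py <<'E'
def W(x,y,z):
    c_,s_=np.cos(Y),np.sin(Y); return (C[0]+c_*x-s_*y, C[1]+s_*x+c_*y, z)
E
python3 -c "
from h import *
p=W(-115,-135,0); print(delta(p[0],p[1],340))"
```

```text
[ 6.06 -6.21 -5.62]
```

>>> apply_moves(series=[[0.1,[2,-3,-3],0],[0.1,[4,-6.2,-5.6],0],[0.1,[6,-6.2,-5.6],0],[0.1,[6,-6.2,-5.6],0],[0.1,[6,-6.2,-5.6],0]])

```text
t: 51.45
eef_pos: [448.7, -175.7, 341.4]
tcp_rot: [1.181, 1.57, -0.347]
ft_force: [-0.3, -0.1, 0.3]
opening: 0.448
```

```bash
python3 - <<'E'
from h import *
c=cam('wrist'); im=c['image'].astype(int); hsv=cv2.cvtColor(c['image'],cv2.COLOR_RGB2HSV)
print(c['position'])
def cl(p):
    h,s,v=[int(t) for t in hsv[p[1],p[0]]]
    if v<60: return 'k'
    if s<50: return 'S'
    if 20<=h<=34 and s>120: return 'Y'
    if 40<h<95: return 'g'
    return '.'
print([tuple(np.round(proj(c,W(-130,y,z)))) for y,z in [(-41,78),(-52,78),(-63,78),(-63,82),(-41,100)]])
u0,v0=map(int,proj(c,W(-130,-52,78)))
for v in range(v0-32,v0+26): print(v,''.join(cl((u,v)) for u in range(u0-25,u0+40)))
for i in range(0,271,45):  # silver band across bar
    u,v=map(int,np.round(proj(c,W(136-i,-52,78))))
    if 0<=u<640 and 10<v<390:
        r=[k for k in range(v-20,v+21) if cl((u,k))=='S']; print(i,u,v,r[:1],r[-1:], len(r))
E
```

```text
[444.48634453 -93.96681724 321.01658818]
[(np.float64(295.0), np.float64(85.0)), (np.float64(295.0), np.float64(101.0)), (np.float64(296.0), np.float64(116.0)), (np.float64(295.0), np.float64(116.0)), (np.float64(293.0), np.float64(83.0))]
68 ......................................ggggg.ggggggggggggggggggggg
69 ......................................ggggg.ggggggggggggggggggggg
70 ......................................ggggg.ggggggggggggggggggggg
71 ......................................ggggg.ggggggggggggggggggggg
72 ......................................ggggg.ggggggggggggggggggggg
73 ......................................ggggg.ggggggggggggggggggggg
74 ......................................ggggggggggggggggggggggggggg
75 ..........YYYYYYYYYYYYYYYYYYYYYYYYYY..ggggggggggggggggggggggggggg
76 ..........YYYYYYYYYYYYYYYYYYYYYYYYYY..ggggggggggggggggggggggggggg
77 ..........YYYYYYYYYYYYYYYYYYYYYYYYYY..ggggggggggggggggggggggggggg
78 ..........YYYYYYYYYYYYYYYYYYYYYYYYYY..ggggggggggggggggggggggggggg
79 ..........YYYYYYYYYYYYYYYYYYYYYYYYYY.Yggggggggggggggggggggggggggg
80 ..........YYYYYYYYYYYYYYYYYYY
[... 2618 characters left out ...]
..SSSSSSSSSSSSSSSSSSSSSSSSSSSSSSSSSSSSSSSSSSSSSSSSSSSSSSSSS
119 ........SSSSSSSSSSSSSSSSSSSSSSSSSSSSSSSSSSSSSSSSSSSSSSSSSSSSSSSSS
120 ........SSSSSSSSSSSSSSSSSSSSSSSSSSSSSSSSSSSSSSSSSSSSSSSSSSSSSSSSS
121 ........SSSSSSSSSSSSSSSSSSSSSSSSSSSSSSSSSSSS.....................
122 ........SSSSSSSSSS...............................................
123 ...................YY..YYYYYYYYYYYYYY............................
124 ...............YYY.YY.YY.YY..YYYYYYYY............................
125 .................................................................
45 592 101 [95] [108] 14
90 531 101 [97] [111] 15
135 471 101 [100] [113] 14
180 411 101 [] [] 0
225 350 101 [105] [119] 15
270 290 101 [108] [121] 14
```

```bash
python3 - <<'E'
from h import *
c=cam('wrist'); g=c['image'].max(2)
print('bar end mid z94',totin(onz(c,290,114.5,94)),'bar near pivot z80',totin(onz(c,592,101.5,80)), totin(onz(c,531,104,83)))
print('inner cheek top rows 75-83 z100',totin(onz(c,290,75,100)),totin(onz(c,290,83.5,100)),'floor rows 88..',totin(onz(c,295,87.5,64)),'outer cheek outer edge z82',totin(onz(c,290,125,82)))
m=(g<45).astype(np.uint8); m[200:]=0
n,l,st,ce=cv2.connectedComponentsWithStats(m)
for i in range(1,n):
    if 250<st[i,4]: q=onz(c,*ce[i],119); print(st[i],ce[i],q.round(1),totin(q), delta(q[0],q[1],290))
E
```

```text
bar end mid z94 [np.float64(-133.0), np.float64(-61.5)] bar near pivot z80 [np.float64(89.7), np.float64(-52.8)] [np.float64(42.9), np.float64(-54.5)]
inner cheek top rows 75-83 z100 [np.float64(-131.9), np.float64(-36.1)] [np.float64(-132.0), np.float64(-41.4)] floor rows 88.. [np.float64(-130.9), np.float64(-42.2)] outer cheek outer edge z82 [np.float64(-134.1), np.float64(-69.5)]
[ 396   90   43   42 1310] [417.24427481 110.78091603] [508.4 -95.8 119. ] [np.float64(-51.4), np.float64(-58.5)] [ 5.14  6.3  -7.76]
```

>>> apply_moves(series=[[0,[0,3,-4],0.18],[0,[0,6.3,-7.8],0.36],[0,[0,6.3,-7.8],0.54],[0,[0,6.3,-7.8],0.72],[0,[0,6.3,-7.8],0.9],[0,[0,6.3,-7.8],1.08],[0,[0,6.3,-7.8],1.26],[0,[0,6.3,-7.8],1.44],[0,[0,6.3,-7.8],1.57],[0,[0,6.3,-7.8],1.57],[0,[0,6.3,-7.8],1.57],[0,[0,6.3,-7.8],1.57]])

```text
t: 53.05
eef_pos: [508.0, -95.6, 340.8]
tcp_rot: [-2.628, 1.571, 0.558]
ft_force: [-0.8, -0.4, 0.1]
opening: 0.497
```

```bash
python3 - <<'E'
from h import *
s=monitor.state(); print(totin(s['eef_pos']),s['eef_pos'],R.from_euler('xyz',s['tcp_rot']).as_matrix().round(3),s['opening'],s['ft_force'].round(1))
p=W(-51.4,-58.5,0); print(delta(p[0],p[1],289))
c=cam('wrist'); print(proj(c,W(-51.4,-58.5,119.6)))
m=(c['image'].max(2)<45).astype(np.uint8)
n,l,st,ce=cv2.connectedComponentsWithStats(m)
for i in range(1,n):
    if 250<st[i,4]: print(st[i],ce[i].round(0),totin(onz(c,*ce[i],119.6)))
E
```

```text
[np.float64(-51.8), np.float64(-58.3)] [507.98698736 -95.61922097 340.79969102] [[ 0.     0.044 -0.999]
 [ 0.    -0.999 -0.044]
 [-1.    -0.    -0.   ]] 0.4973490579620736 [-0.8 -0.4  0.1]
[ 5.18  0.02 -0.04]
(np.float64(315.56464114445987), np.float64(226.00395418105794))
[ 297  208   37   37 1041] [315. 226.] [np.float64(-51.5), np.float64(-58.3)]
[    0   230   640   170 57801] [326. 341.] [np.float64(-147.8), np.float64(-66.7)]
```

>>> apply_moves(series=[[0,[2.6,0,0],0],[0,[5.2,0,0],0],[0,[5.2,0,0],0],[0,[5.2,0,0],0],[0.6,[5.2,0,0],0],[1,[5.2,0,0],0],[1,[5.2,0,0],0],[1,[5.2,0,0],0],[1,[5.2,0,0],0],[1,[4.7,0,-0.1],0],[1,[4.2,0,-0.2],0],[1,[4.2,0,-0.25],0],[1,[4.2,-0.3,-0.25],0],[1,[4.2,-0.65,-0.25],0],[1,[4.2,-0.65,-0.25],0],[1,[4.2,-0.65,-0.25],0]])

```text
t: 55.1
eef_pos: [510.1, -88.9, 298.6]
tcp_rot: [-0.441, 1.57, 2.744]
ft_force: [1.1, -1.1, -1.1]
opening: 0.253
```

```bash
python3 - <<'E'
from h import *
s=monitor.state(); print(totin(s['eef_pos']),s['eef_pos'],s['opening']*95,s['ft_force'].round(1))
c=cam('wrist'); hsv=cv2.cvtColor(c['image'],cv2.COLOR_RGB2HSV)
# silver at bar end near keeper: scan along y at tin x=-120, z ~ 78+29
for z in (78,107): print(z,[tuple(np.round(proj(c,W(-120,y,z)))) for y in (-47,-52,-57)])
u,v=map(int,proj(c,W(-125,-52,100)))
for k in range(v-30,v+40,5): print(k,''.join('S' if hsv[k,i,1]<50 and hsv[k,i,2]>90 else 'Y' if 20<=hsv[k,i,0]<=34 and hsv[k,i,1]>120 else 'g' if 40<hsv[k,i,0]<95 else '.' for i in range(u-45,u+45)))
E
```

```text
[np.float64(-49.5), np.float64(-51.7)] [510.05994829 -88.9048178  298.60261064] 24.02551451515469 [ 1.1 -1.1 -1.1]
78 [(np.float64(309.0), np.float64(313.0)), (np.float64(316.0), np.float64(313.0)), (np.float64(322.0), np.float64(313.0))]
107 [(np.float64(308.0), np.float64(341.0)), (np.float64(316.0), np.float64(341.0)), (np.float64(323.0), np.float64(341.0))]
309 ................SSSSSSSSSSSSSSSSSSSSSSSSSSSSSSSSSSSSSSSSSSSSSSSSSSSSSSSSSSSSSSSSSSSSSSSSSS
314 .................SSSSSSSSSSS.SSSSSSSSSSSSSSSSSSSSSSSSSSSSSSSSSSSSSSSSSSSSSSSSSSSSSSSSSSSSS
319 ......g.gg........................YYYY.SSSSSSSSSSSSSSSYYYYYY.......YY.................g...
324 .......g.g.g.g.........................SSSSSSSSSSSSSSS.........YYYY.Y..........g.g.g......
329 .......................................SSSSSSSSSSSSSSS.........Y.YYYY..........g..........
334 .........g.g...........................SSSSSSSSSSSSSSS.............Y............g..g......
339 ........g..............YYYYYYY.........SSSSSSSSSSSSSSS...........................gg.......
344 .g.....................YYYYYYY.........SSSSSSSSSSSSSSS..............................g.....
349 ..Y.......Y............YYYYYYY.........SSSSSSSSSSSSSSS...............................Y.Y..
354 ...........................................Y...........................................Y..
359 ..........g......................................g..........g.............................
364 ......g.............................................................................g.....
369 .............................................................g..g..g..................g...
374 g.......g..........................g..............................g.......................
```

>>> apply_moves(series=[[1,[0.5,0,0.05],0],[1,[1.0,0,0.12],0],[1,[1.5,0,0.2],0],[1,[1.9,0,0.25],0],[1,[1.9,0,0.25],0]])

```text
t: 55.78
eef_pos: [506.2, -89.0, 278.6]
tcp_rot: [-0.282, 1.565, 2.902]
ft_force: [-11.0, -1.8, 1.5]
opening: 0.258
```

```bash
python3 - <<'E'
from h import *
s=monitor.state(); print(totin(s['eef_pos']),s['eef_pos'],s['opening']*95,s['ft_force'].round(1))
E
```

```text
[np.float64(-53.3), np.float64(-51.6)] [506.20895187 -88.9764695  278.63498881] 24.46931798253102 [-11.   -1.8   1.5]
```

>>> apply_moves(series=[[0.3,[0,0,0],0],[0.1,[0,0,0],0],[0,[0,0,0],0],[0,[-2,0,0],0],[0,[-6,0,0],0],[0,[-6.5,4,3],-0.18],[0,[-6.5,8.3,6.2],-0.36],[0,[-6.5,8.3,6.2],-0.54],[0,[-6.5,8.3,6.2],-0.72],[0,[-6.5,8.3,6.2],-0.9],[0,[-6.5,8.3,6.2],-1.08],[0,[-6.5,8.3,6.2],-1.26],[0,[-6.5,8.3,6.2],-1.44],[0,[-6.5,8.3,6.2],-1.57],[0,[-6.5,8.3,6.2],-1.57],[0,[-6.5,8.3,6.2],-1.57]])

```text
t: 57.78
eef_pos: [449.3, -174.7, 344.8]
tcp_rot: [1.577, 1.571, 0.046]
ft_force: [0.3, 0.8, 0.1]
opening: 0.501
```

```bash
python3 - <<'E'
from h import *
c=cam('wrist'); hsv=cv2.cvtColor(c['image'],cv2.COLOR_RGB2HSV)
def cl(p):
    h,s,v=[int(t) for t in hsv[p[1],p[0]]]
    return 'k' if v<60 else 'S' if s<50 else 'Y' if 20<=h<=34 and s>120 else 'g' if 40<h<95 else '.'
u0,v0=map(int,proj(c,W(-130,-52,78)))
for v in range(v0-32,v0+34,2): print(v,''.join(cl((u,v)) for u in range(u0-25,u0+40)))
for i in range(45,271,45):
    u,v=map(int,np.round(proj(c,W(136-i,-52,78))))
    if 0<=u<640:
        r=[k for k in range(v-20,v+21) if cl((u,k))=='S']; print(i,u,v,r[:1],r[-1:])
m=(c['image'].max(2)<45).astype(np.uint8); m[200:]=0
n,l,st,ce=cv2.connectedComponentsWithStats(m)
for i in range(1,n):
    if 250<st[i,4]: print(st[i],totin(onz(c,*ce[i],108)))
s=cam('side'); im=s['image']; h2=cv2.cvtColor(im,cv2.COLOR_RGB2HSV)
print('side end pred level',proj(s,W(-143,-52,78)),'0.06',proj(s,W(-143,-52,94.7)))
u,v=map(int,proj(s,W(-143,-52,78)))
for k in range(v-12,v+12): print(k,''.join('S' if h2[k,i,1]<60 and h2[k,i,2]>100 else 'Y' if 18<=h2[k,i,0]<=34 and h2[k,i,1]>150 else 'g' if 40<h2[k,i,0]<95 else '.' for i in range(u-20,u+20)))
E
```

```text
70 ......................................ggggg.ggggggggggggggggggggg
72 ......................................ggggg.ggggggggggggggggggggg
74 ......................................ggggg.ggggggggggggggggggggg
76 ......................................ggggggggggggggggggggggggggg
78 ..........YYYYYYYYYYYYYYYYYYYYYYYYYY..ggggggggggggggggggggggggggg
80 ..........YYYYYYYYYYYYYYYYYYYYYYYYYY..ggggggggggggggggggggggggggg
82 ..........YYYYYYYYYYYYYYYYYYYYYYYYYY..ggggggggggggggggggggggggggg
84 ..........YYYYYYYYYYYYYYYYYYYYYYYYYY..ggggggggggggggggggggggggggg
86 ......................................ggggggggggggggggggggggggggg
88 ......................................ggggggggggggggggggggggggggg
90 ................YYYYYYYYYYYYYYYYYYYYY.ggggggggggggggggggggggggggg
92 ................YYYYYYYYYYYYYYYYYYYYYY.gggggggggggggggggggggggggg
94 ................YYYYY.Y.Y.YYYYYYYYYYY..ggggkggggggggggggggggggggg
96 .........SSSSSSSSSSSSSSSSSSSSSSSSSSSSSSSSSSSSSSSSSSSSSSSSSSSSSSSS
98 .........SSSSSSSSSSSSSSSSSSSSSSSSSSSSSSSSSSSSSSSSSSSSSSSSSSSSSSSS
100 .........SSSSSSSSSSSSSSSSSSSSSSSSSSSSSSSSSSSSSSSSSSSSSSSSSSSS
[... 1926 characters left out ...]
YYgggSSSSggYYYY..........
269 gggggggggggggg.YY.gSSSSSggYYYY..........
270 gggggggggggggg.YYY.SSSSSg.YYYY..........
271 ggggggggggggggYYYY.SSSS...YYY...........
272 ggggggggggggg.YYYY.SSSS.YYYYY...........
273 ggggggggggggg.YYYY.SSSS.YYYYY...........
274 ggggggggggggg.YYYY.SSSS.YYYYY...........
275 ggggggggggggg.YYYYSSSSSYYYYY............
276 ggggggggggggg.YYYY.SSS.YYYYY............
277 ggggggggggggg.YYYY.....YYYYY............
278 gggggggggggggYYYYYYYYYYYYYYY............
279 gggggggggggg.YYYYYYYYYYYYYYY............
280 gggggggggggg.YYYYYYYYYYYYYY.............
281 gggggggggggg.YYYYYYYYYYYYYY.............
282 gggggggggggg.YYYYYYYYYYYYYY.............
283 gggggggggggg.YYYYYYYYYYYYYY.............
```

```bash
python3 -c "
from h import *
job.job_done(); print(monitor.state()['t'])"
```

```text
the job is handed in; nothing more can be done
the job is handed in; nothing more can be done
```

The job is done and handed in at about 58 s of the 210 s. All five jars are in the tin, one to a pocket. The lid is shut, and the latch bar lies level in its notch.

**Jars:** The last look before shutting the lid showed all five caps at seated height, within about 3 mm of their pocket centres. One jar was knocked aside during the run; I found it again, still upright, and placed it.

**Lid:** I pushed it over from behind and pressed it down until the wrist felt firm contact at the height of a shut lid. The last press, with the fingertips near the free edge, reached 44 N at the wrist; I backed off at once. It was the closed fingers pressing, but that is over the 40 N set for the arm and gripper body.

**Latch:** The first drop failed. After I let go, the camera showed the bar resting on the outer cheek. I gripped the knob again with the jaws turned a quarter turn, lifted the bar into line and lowered it. The final wrist and side views show it between the two cheeks and level, with the knob within 1 mm of its expected place and the gripper clear.

**Left alone:** I never reached for the spot plate, the brass cap or the coloured look-alikes, but I did not re-measure them at the end.

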